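# Hang the tile saddle on the lift rail and hold the cam lever at full lift

### The arm

A 6-joint arm with a two-finger parallel gripper is mounted at the origin on the work surface. World frame = base frame: x ahead of the robot, y to its left, z up, the work surface at z = 0. Lengths are in m, angles in degrees, forces in N, time in s.
With the tool pointing down it reaches from about 0.425 to 0.95 m from the base axis. Payload 14.7 kg.
Tool frame: the origin (TCP) lies at the very end of the fingers, on their centre line; the grasp point (between the pads) lies 19 mm behind it; z points along the fingers, y is the line along which they close (so a half turn about z gives the same grasp; the last joint's range is limited). The gripper opens to 85 mm and grips with 20 to 120 N. Pads are 22 mm wide; open, the fingers measure 114 mm over their backs; the gripper's body (76 mm by 85 mm) begins 54 mm behind the grasp point. The pads swing forward as they close: fully open they stand 13 mm farther back than shut.
Start: joints at [63.507, 27.513, 91.461, -0, 61.026, -2.67], TCP at [0.263, 0.595, 0.231] pointing down, gripper open.
Joint ranges: [-157.49, 157.49], [-46.99, 117.5], [13.45, 153.17], [-89.5, 269.5], [5.16, 153.95], [-167.48, 167.48]. Speed limits (degrees/s): [108.29, 108.29, 136.94, 172.46, 172.46, 172.46].

### API

Orientations are given as [roll, pitch, yaw] about the fixed x, y, z axes, in that order (R = Rz(yaw) Ry(pitch) Rx(roll)).
In Python, from cell import read_state, read_camera, camera_params, close_job, look_for, outline_of, place_of gives the robot as it stands.
- The arm moves only by the tool arm_command, never from a script. Its argument "motion" is a list of rows, each a list of 2 entries, a list of its own where there are three numbers: the shift along the tool's x, y, z scaled (see below), then the turn about the tool's z scaled (see below). In form: [[[dx, dy, dz], roll], ...]. A call has 1 to 20 rows; each row is the pose to reach, as a shift and turn from the pose commanded when the call began, along the tool's axes at that moment, turning the shorter way round; what a row does not reach only later rows make up. The controller multiplies each number of a shift by 400 mm and each number of a turn by pi rad. A row lasts 1/12 s, in which the tool goes at most 41.7 mm and 7.16 degrees, less where a joint would pass 70% of its speed; a pose out of reach is approached as far as the arm can. A call with a number of a shift or a turn outside -1 to 1 is refused whole. A call with a gripper value outside its range is refused whole. "jaw" is the closure, from 0 (fully open) to 1 (shut), set as the call begins (left out, the last holds). The fingers move at their own pace and stop on an object; "squeeze" is the grip in N (left out, the last holds). Time passes only in rows, so rows that repeat a pose let the fingers close. It gives the time, the measured TCP pose, the force, the opening and the grip force at its end, in the units of the state.
- read_state(): the state, without advancing time (a new reading comes with each control period).
- read_camera(name): name is "scene" or "top" or "wrist"; returns (picture, depth): 480x640x3 uint8, red, green, blue; 480x640 float32, m along the optical axis (not along the pixel's ray), 0 where there is no reading.
- camera_params(name): a dict with "fov_y" (degrees; the focal length in pixels is half the picture's height over the tangent of half this angle, whatever the lens; pixels are square), "cx", "cy" (the principal point, pixels), "dist_coeffs" ([k1, k2, p1, p2, k3] as OpenCV has them; the pictures are not rectified), "position" and "attitude" of the camera in the world. Camera axes: x right, y up, looking along -z (the intrinsics and any distortion apply to the point x, -y, -z); pixel columns grow to the right and rows downward; lengths in m; the calibration is good to about 2 mm. A picture is of the moment at which its call begins: read the wrist's pose just before it. camera_params takes no time and is no camera call; for the wrist camera it gives the pose at the moment of the call.
- close_job(): hands the job in; it is judged then, once.
Trained networks look in the newest picture that a camera, given by its name, has taken for a name from the list of things; names that differ only in an ending like _2 or _b are one class to them, and where a whole thing is asked for, a point or a joint stands for the part that bears it (a point fixed in the world has none). Each returns a list of dicts, best first, with "p" (0 to 1); they miss things now and then, are a little off and sometimes report something else, mostly with a low value. They report only what shows in the picture. A call takes as long as a camera call.
- look_for(camera, label): "uv" ([column, row] in pixels, amid what is visible of it).
- outline_of(camera, label): "pixels" (480x640 bool, what is visible of it) and "uv" ([column, row] in pixels, amid what is visible of it).
- place_of(camera, label): "uv" ([column, row] in pixels: a listed point, or the origin of a listed thing).
The state is a dict: "time_s": time; "joints": joint angles; "qd": joint speeds; "tau": joint torques, N m; "tcp_pos": TCP position; "orientation": TCP orientation; "wrist_force": force on the tool from outside, world axes, zero at the start; "moment": the same for the moment, N m; "grip_width": opening from 0.0 (shut) to 1.0 (fully open); "gripper_force": force on a finger pad.
Only numpy, scipy, OpenCV 4.12 (cv2) and the standard library are available. Lean on these libraries where they do the work, as an engineer would, in place of code of your own. Each camera call takes 0.05 s, during which the arm holds its last target. There are 200 camera calls.

### The job

Hang the saddle of two test tiles gently over the horizontal rail of the lift stand, one tile on each side of the rail, and let go of it. Then turn the stand's sprung cam lever up to its highest lift point, where the lever stands straight up, and finish still holding the lever there with the fingers (it falls back if released; past upright the rail sinks again). Do not tip the saddle over, and leave the jars and the other things on the table where they are.

Things in the scene. Friction and masses are not known exactly. Their poses are not given: they have to be found in the camera images.
- stand: Grey lift stand fixed to the table: base 170 (x) x 270 (y) x 10 mm, two end plates 160 mm high at y = -128 and +128 mm. A shaft along y, 75 mm above the table, has two eccentric discs that lift the rail. Origin on the table under the base's centre; z up, y along rail and shaft. The lever is outside the -y end and leans to -x at rest.
- lift_rail: Horizontal steel bar 14 mm in diameter along the stand's y, free for 208 mm between two uprights. Origin mid-bar on its centre line, 165 mm above the table at rest; axes as the stand's. It only moves up and down: turning the lever from rest to upright lifts it 21 mm, to its highest; turning on lowers it again.
- cam_shaft (a joint): Lever angle, rad: 0 at rest (leaning 1.2 rad from straight up to the stand's -x, on its stop), growing as the lever is raised; 1.2 is straight up, the highest lift; far stop at 1.9. A spring and the rail's weight turn it back to 0; 4 to 7 N at the handle overcome them.
- lever: Flat steel arm 18 x 10 mm on the shaft's -y end, 100 mm from the shaft's centre line to the handle's. Origin on the shaft's centre line at the middle of the stand, 75 mm above the table; z along the arm (straight up at full lift), y along the shaft; the arm lies at y = -140 to -150 mm.
- lever_handle (a point): Grip point on the lever's black round handle: a bar 16 mm in diameter, 68 mm long, parallel to the shaft, pointing away from the stand (-y). On its centre line, 38 mm out from the arm, at (0, -188, 100) mm in the lever's frame; 111 mm above the table at rest, 175 mm at full lift. Pinched across from above, it turns between the fingers.
- tile_saddle: Two terracotta tiles 60 x 72 x 5 mm splayed 15 degrees each like a sandwich board (65 mm over the feet) under a steel bridge 30 (x) x 52 (y) mm, z 67 to 73 mm, with a wooden grip fin 14 (x) x 52 (y) mm on top, up to z 115 mm. Origin under its centre at the tiles' lower edges; z up, y along the fin. 0.15 to 0.31 kg. Hung, its y lies along the rail, either way round.
- saddle_notch (a point): Middle of the underside of the saddle's bridge (at z = 67 mm in the saddle's frame), between the tiles, where the rail goes; the tiles are 18 mm apart here and about 54 mm apart inside at their lower edges.
- jar_a: Closed clear glass jar with a metal lid, 60 mm across, 85 mm high; origin under its centre. Not part of the job: leave it alone.
- jar_b: Closed clear glass jar with a white lid, 54 mm across, 75 mm high; origin under its centre. Not part of the job: leave it alone.
- sprayer: White spray bottle, 72 mm across, about 200 mm high, standing beyond the stand's end that has no lever; origin under its centre. Not part of the job: leave it alone.
- plate: White plate, 170 mm across; origin under its centre. Not part of the job: leave it alone.
- bowl: Bowl, 100 mm across, 50 mm high; origin under its centre. Not part of the job: leave it alone.
- spatula: Spatula lying on the table. Not part of the job: leave it alone.
- brush: Brush lying on the table. Not part of the job: leave it alone.

How it is judged (in metres and radians):
On the way, in this order (a step that is already met when the one before it is completed fails the run):
1. the saddle hangs astride the rail, let go, with the lever still down (contact force between tile_saddle and lift_rail above 0.5 N and x of saddle_notch in the frame of lift_rail between -0.008 and 0.008 m and y of saddle_notch in the frame of lift_rail between -0.08 and 0.08 m and z of saddle_notch in the frame of lift_rail between 0.003 and 0.012 m and angle between the y axis of tile_saddle and the y axis of lift_rail, either way round below 0.3 rad and angle between tile_saddle's own z axis and vertical below 0.3 rad and contact force between tile_saddle and the arm below 0.2 N and contact force between tile_saddle and the fingers below 0.2 N and value of joint cam_shaft below 0.3 rad), for 0.3 s.
2. the lever is held at the highest lift with the saddle on the rail (contact force between tile_saddle and lift_rail above 0.5 N and x of saddle_notch in the frame of lift_rail between -0.008 and 0.008 m and y of saddle_notch in the frame of lift_rail between -0.08 and 0.08 m and z of saddle_notch in the frame of lift_rail between 0.003 and 0.012 m and angle between the y axis of tile_saddle and the y axis of lift_rail, either way round below 0.3 rad and angle between tile_saddle's own z axis and vertical below 0.3 rad and contact force between tile_saddle and the arm below 0.2 N and contact force between tile_saddle and the fingers below 0.2 N and value of joint cam_shaft between 1.05 and 1.35 rad and velocity of joint cam_shaft between -0.15 and 0.15 rad/s and contact force between lever and the fingers above 1 N), for 0.3 s.
At the end, for the whole second after the job is handed in: The saddle hangs at rest astride the rail between the uprights (bridge on the bar: within 8 mm across it, tilted less than 0.3 rad, lined up within 0.3 rad), untouched by the robot, and the fingers still hold the lever with more than 1 N, still, within 0.15 rad of straight up (joint 1.05 to 1.35) (all of step 2 and linear speed of tile_saddle below 0.05 m/s); the arm keeps its last pose, push and grip.
It fails at once if the saddle is tipped over (angle between tile_saddle's own z axis and vertical above 0.8 rad).
It fails at once if the saddle is dropped or rammed onto the rail (over 45 N) (contact force between tile_saddle and lift_rail above 45 N).
It fails at once if a bystander is moved more than 30 mm (distance of any of jar_a, jar_b, sprayer, plate, bowl, spatula, brush from where it was at the start of the episode above 0.03 m).
It also fails if it takes over 64 s, if anything falls off the work surface, if the arm or the gripper's body presses on something with over 40 N, if the wrist force passes 120 N, or if a joint passes its speed limit or range.

## Working session

There is one attempt and no reset: what is moved stays moved. The work goes in short steps, Python scripts to look and compute and a tool call to move; the robot and the scene stay as the last step left them, time stands still between calls to the robot, and variables do not carry over. Pictures are saved under pics/ and viewed, at most 10 in all, crops included, and the job is handed in when it is done.

Besides the shell and the picture viewer there is one more tool, called after "Emit:" as a command line: name --argument value ..., lists and objects as JSON in quotes. arm_command: Moves the arm, as the interface text tells. Shifts and turns lie within -1 to 1; 1 stands for 400 mm of shift or pi rad of turn. Its arguments: {"type":"object","properties":{"motion":{"type":"array"},"jaw":{"type":"number"},"squeeze":{"type":"number"}},"required":["motion"]}

```bash
mkdir -p pics; cat > h.py <<'E'
import numpy as np, cv2
from scipy.spatial.transform import Rotation as R
from cell import *
np.set_printoptions(precision=4,suppress=True)
def cam(n):
    p=camera_params(n); f=240/np.tan(np.radians(p['fov_y'])/2)
    K=np.array([[f,0,p['cx']],[0,f,p['cy']],[0,0,1]]); 
    return K,np.array(p['dist_coeffs'],float),np.array(p['position']),R.from_euler('xyz',p['attitude'],degrees=True).as_matrix()
def ray(c,uv):
    K,d,o,M=c; q=cv2.undistortPoints(np.array(uv,float).reshape(-1,1,2),K,d).reshape(-1,2)
    return np.c_[q[:,0],-q[:,1],-np.ones(len(q))]@M.T
def at_z(c,uv,z):
    r=ray(c,uv); return c[2]+r*((z-c[2][2])/r[:,2])[:,None]
def cloud(c,depth,mask):
    v,u=np.nonzero(mask&(depth>0)); return c[2]+ray(c,np.c_[u,v])*depth[v,u][:,None]
def proj(c,P):
    K,d,o,M=c; q=(np.atleast_2d(P)-o)@M; q[:,1:]*=-1
    return cv2.projectPoints(q,np.zeros(3),np.zeros(3),K,d)[0].reshape(-1,2)
E
python3 - <<'E'
from h import *
print(read_state()); 
for n in ('scene','top','wrist'):
    p=camera_params(n); print(n,p)
    im,d=read_camera(n); cv2.imwrite(f'pics/{n}0.png',im[...,::-1]); np.save(f'pics/{n}0.npy',d)
    if n=='wrist': continue
    c=cam(n)
    for l in ('stand','lift_rail','lever','lever_handle','tile_saddle','saddle_notch','jar_a','jar_b','sprayer'):
        o=place_of(n,l)[:2]; print(n,l,[(np.round(x['uv'],1),round(x['p'],2)) for x in o])
E
```

```text
{'time_s': 0.0, 'joints': array([63.5076, 27.55  , 91.4941, -0.0004, 61.0265, -2.6698]), 'qd': array([-0.0201,  0.0245, -0.0513, -0.0091,  0.0561, -0.032 ]), 'tau': array([  0.0026, -95.0597, -43.0215,   0.0002,   0.0116,   0.    ]), 'tcp_pos': array([0.2623, 0.5943, 0.2307]), 'orientation': array([-179.9294,   -0.003 ,  156.1776]), 'wrist_force': array([ 0.4496, -0.2275,  0.4433]), 'moment': array([-0.0301, -0.0495, -0.0268]), 'gripper_force': 0.0, 'grip_width': 0.9970037145829864}
scene {'fov_y': 52.53904343566267, 'cx': 311.16710768839374, 'cy': 238.07963406227057, 'dist_coeffs': array([-0.1116,  0.    ,  0.    ,  0.    ,  0.    ]), 'position': array([ 1.2323, -0.5227,  0.6472]), 'attitude': array([58.4136,  0.7121, 54.2115])}
scene stand [(array([376.8, 271.9]), 0.72), (array([282.5, 235.3]), 0.55)]
scene lift_rail [(array([382.3, 208.7]), 0.66), (array([121. , 330.2]), 0.6)]
scene lever [(array([377.3, 245. ]), 0.57)]
scene lever_handle [(array([283. , 231.2]), 0.87)]
scene tile_saddle [(array([129.4, 358.6]), 0.56), (array([377.6, 270.8]), 0.24)]
scene saddle_notch [(array([121
[... 608 characters left out ...]
4. , 207.1]), 0.64), (array([500.8, 240.8]), 0.48)]
top lever_handle [(array([335.1, 259.9]), 0.84), (array([422.2, 271.4]), 0.58)]
top tile_saddle [(array([493.6, 247.4]), 0.94)]
top saddle_notch [(array([499.5, 241.6]), 0.86)]
top jar_a [(array([456.8, 213.5]), 0.72), (array([423.4, 271. ]), 0.65)]
top jar_b [(array([456.8, 213.5]), 0.72), (array([423.4, 271. ]), 0.65)]
top sprayer [(array([179.1, 188.9]), 0.84), (array([492.4, 247.7]), 0.4)]
wrist {'fov_y': 68.10297714621893, 'cx': 317.46656873984915, 'cy': 243.12810042658654, 'dist_coeffs': array([-0.0544,  0.    ,  0.    ,  0.    ,  0.    ]), 'position': array([0.1906, 0.6274, 0.3748]), 'attitude': array([-18.1376,  -0.0126,  66.1696])}
```

View pics/scene0.png

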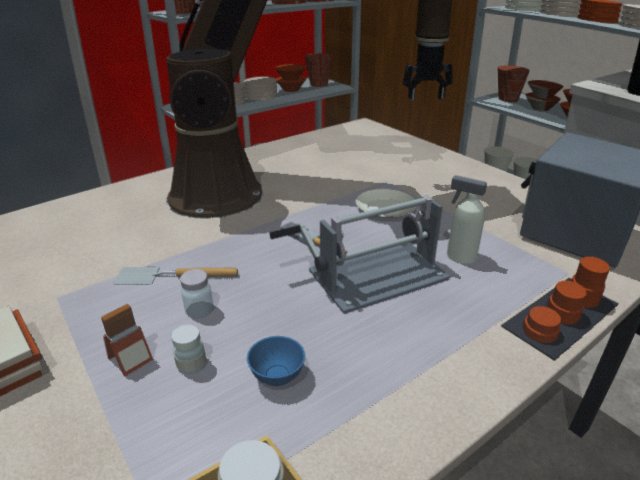

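View pics/top0.png

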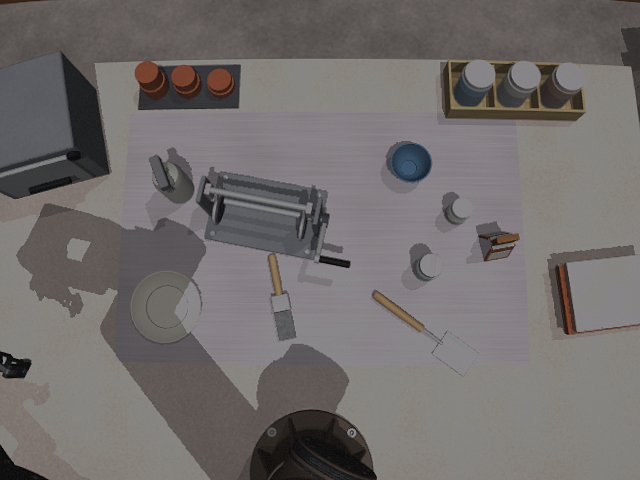

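```bash
python3 - <<'E'
from h import *
T=cam('top');S=cam('scene')
def tri(a,b):
    ra=ray(T,a)[0];rb=ray(S,b)[0]; A=np.c_[ra,-rb]; s=np.linalg.lstsq(A,S[2]-T[2],rcond=None)[0]
    p=T[2]+ra*s[0];q=S[2]+rb*s[1]; return (p+q)/2,np.linalg.norm(p-q)
print('rail',tri([255.9,194.3],[382.3,208.7]),at_z(T,[255.9,194.3],.165),at_z(S,[382.3,208.7],.165))
print('stand',at_z(T,[267.6,217.3],0),at_z(S,[376.8,271.9],0))
print('lever',at_z(T,[264,207.1],.075),at_z(S,[377.3,245],.075))
print('handle',tri([335.1,259.9],[283,231.2]),at_z(T,[335.1,259.9],.111),at_z(S,[283,231.2],.111))
print('sad',at_z(T,[493.6,247.4],0),at_z(S,[129.4,358.6],0))
print('notch',tri([499.5,241.6],[121.9,333.6]),at_z(T,[499.5,241.6],.067),at_z(S,[121.9,333.6],.067))
for z in (.085,.075): print('jars',at_z(T,[[456.8,213.5],[423.4,271]],0),at_z(S,[[196.6,305.4],[190.3,360.8]],0))
# clouds of saddle and stand
for n,c in (('top',T),('scene',S)):
    d=np.load(f'pics/{n}0.npy')
    read_camera(n)
    for l,z0,z1 in (('tile_saddle',.108,.125),('tile_saddle',.0,.06),('stand',.15,.2),('lift_rail',.15,.19),('lever_handle',.09,.14)):
        o=outline_of(n,l)[:1]
        for x in o:
            P=cloud(c,d,x['pixels']);P=P[(P[:,2]>z0)&(P[:,2]<z1)]
            if len(P)<5: print(n,l,len(P));continue
            r=cv2.minAreaRect((P[:,:2]*1000).astype(np.float32)); e=np.linalg.svd(P[:,:2]-P[:,:2].mean(0),full_matrices=False)[2][0]
            print(n,l,round(x['p'],2),len(P),'med',np.median(P,0),'zmax',P[:,2].max(),'rect',np.round(r[0],0),np.round(r[1],0),round(r[2],1),'ax',np.degrees(np.arctan2(e[1],e[0])))
E
```

```text
rail (array([0.5998, 0.113 , 0.1737]), np.float64(0.00972661228903709)) [[0.6052 0.118  0.165 ]] [[0.5869 0.1192 0.165 ]]
stand [[0.59   0.1097 0.    ]] [[0.5833 0.1199 0.    ]]
lever [[0.598  0.1104 0.075 ]] [[0.5839 0.1148 0.075 ]]
handle (array([ 0.4705, -0.0529,  0.1166]), np.float64(0.004787256663472262)) [[ 0.4724 -0.0509  0.111 ]] [[ 0.4614 -0.0501  0.111 ]]
sad [[ 0.5176 -0.4349  0.    ]] [[ 0.5172 -0.4325  0.    ]]
notch (array([ 0.5207, -0.431 ,  0.0642]), np.float64(0.0034890502019793664)) [[ 0.5207 -0.4283  0.067 ]] [[ 0.523  -0.4329  0.067 ]]
jars [[ 0.6006 -0.3482  0.    ]
 [ 0.4607 -0.2626  0.    ]] [[ 0.4479 -0.2635  0.    ]
 [ 0.5883 -0.3407  0.    ]]
jars [[ 0.6006 -0.3482  0.    ]
 [ 0.4607 -0.2626  0.    ]] [[ 0.4479 -0.2635  0.    ]
 [ 0.5883 -0.3407  0.    ]]
top tile_saddle 0.78 156 med [ 0.5207 -0.4298  0.1167] zmax 0.12265763999200385 rect [ 521. -431.] [15. 52.] 11.7 ax 100.50492522368263
top tile_saddle 0.78 310 med [ 0.4996 -0.4286  0.0365] zmax 0.05985983656118532 rect [ 522. -444.] [65. 88.] 8.3 ax -156.19814838453124
top stand 0.86 1074 med [0.5947 0.11
[... 337 characters left out ...]
-114.58045389922097
scene tile_saddle 0.79 211 med [ 0.5252 -0.4313  0.1147] zmax 0.11869707267636598 rect [ 524. -432.] [15. 51.] 12.3 ax 101.26363073422192
scene tile_saddle 0.79 1114 med [ 0.5442 -0.4321  0.0323] zmax 0.059939424861212176 rect [ 511. -421.] [86. 87.] 11.3 ax -110.7478744571132
scene stand 0.75 1028 med [0.5964 0.0897 0.1667] zmax 0.1750302113028142 rect [600. 113.] [268.  61.] 78.7 ax -101.65984757630704
scene lift_rail 0.94 829 med [0.5972 0.1016 0.169 ] zmax 0.1750302113028142 rect [597. 122.] [252.  37.] 81.7 ax -100.88697304698293
scene lever_handle 0.97 651 med [ 0.5068 -0.0216  0.1076] zmax 0.12375623084073917 rect [538.  62.] [315. 109.] 79.2 ax -113.12328077131967
```

The scene camera shows the stand (~380,250), its lever handle at (283,231), the saddle at (128,345) and the jars at (196,295) and (188,350). The top view agrees: rail (256,200), handle (335,263), saddle (498,245). The handle predicted from the rail pose is (0.470,-0.054), and it measured (0.4705,-0.053), so the model fits. I'll fly over the stand first for a wrist look at the rail.

Emit:
arm_command --motion '[[[0,0,-0.1],0],[[0,0,-0.2],0],[[0,0,-0.3],0],[[0,0,-0.4],0],[[-0.08,-0.05,-0.425],0.03],[[-0.16,-0.1,-0.425],0.07],[[-0.24,-0.15,-0.425],0.1],[[-0.32,-0.2,-0.425],0.14],[[-0.4,-0.25,-0.425],0.17],[[-0.48,-0.3,-0.425],0.21],[[-0.56,-0.35,-0.425],0.24],[[-0.64,-0.4,-0.425],0.28],[[-0.72,-0.45,-0.425],0.31],[[-0.8,-0.5,-0.425],0.35],[[-0.88,-0.55,-0.425],0.39],[[-0.947,-0.595,-0.425],0.427],[[-0.947,-0.595,-0.425],0.427]]' --jaw 0

```text
time_s: 3.07
tcp_pos: [0.5155, 0.2194, 0.4012]
orientation: [179.9, 0.1, 78.6]
wrist_force: [-0.1, -0.6, -0.2]
grip_width: 1.0
gripper_force: 0.0
```

Emit:
arm_command --motion '[[[-0.1,0.1,0],0],[[-0.18,0.18,0],0],[[-0.25,0.25,0],0],[[-0.25,0.25,0],0],[[-0.25,0.25,0],0]]'

```text
time_s: 3.48
tcp_pos: [0.5944, 0.104, 0.4008]
orientation: [180.0, 0.0, 79.1]
wrist_force: [-0.9, 0.4, -0.2]
grip_width: 1.002
gripper_force: 0.0
```

```bash
cat > w.py <<'E'
from h import *
def fit(P):
    e=np.linalg.svd(P[:,:2]-P[:,:2].mean(0),full_matrices=False)[2][0]; e*=np.sign(e[1]); return e
E
python3 - <<'E'
from w import *
c=cam('wrist'); s=read_state(); im,d=read_camera('wrist'); cv2.imwrite('pics/wrist1.png',im[...,::-1])
print(s['tcp_pos'],s['orientation'],c[2])
for l in ('lift_rail','stand','lever_handle'):
    print(l,[(x['uv'],x['p']) for x in place_of('wrist',l)[:2]])
o=outline_of('wrist','lift_rail')
P=cloud(c,d,np.ones_like(d,bool)); 
C=np.array([.596,.113]); e=np.array([np.cos(np.radians(79.3)),np.sin(np.radians(79.3))]); n=np.array([e[1],-e[0]])
q=P[:,:2]-C; a=q@e; b=q@n
m=(abs(b)<.014)&(abs(a)<.095)&(P[:,2]>.15)&(P[:,2]<.19)
Q=P[m]; print('rail',len(Q)); e2=fit(Q); print(Q.mean(0),np.median(Q,0),np.degrees(np.arctan2(e2[1],e2[0])),'ztop',np.percentile(Q[:,2],[50,95]))
# line across per-slice mid
for a0 in np.arange(-.08,.09,.04):
    k=m&(abs(a-a0)<.01)
    if k.sum()>5: print(a0,(b[k].min()+b[k].max())/2,np.median(b[k]),k.sum())
h=(abs(a+.188)<.03)&(abs(b+.093)<.02)&(P[:,2]>.09)&(P[:,2]<.135)
if h.sum()>5: H=P[h];print('handle',h.sum(),H.mean(0),H[:,2].max(), np.degrees(np.arctan2(*fit(H)[::-1])), 'b',(b[h].min()+b[h].max())/2,'a',a[h].min(),a[h].max())
# ends: plates
for z in (.155,): 
    k=(abs(b)<.06)&(abs(abs(a)-.128)<.02)&(P[:,2]>.15)&(P[:,2]<.17); print('plates a',np.percentile(a[k&(a<0)],[5,50,95]) if (k&(a<0)).any() else 0,np.percentile(a[k&(a>0)],[5,50,95]) if (k&(a>0)).any() else 0)
E
```

```text
[0.5944 0.104  0.4008] [179.9923   0.0453  79.1499] [0.6108 0.1832 0.5442]
lift_rail [([317.1, 194.1], 0.89), ([414.2, 352.0], 0.19)]
stand [([315.3, 176.5], 0.81), ([248.8, 322.2], 0.68)]
lever_handle [([248.7, 319.9], 0.56), ([198.9, 221.2], 0.47)]
rail 2309
[0.5969 0.1195 0.1712] [0.5973 0.1221 0.1716] 79.03072218677084 ztop [0.1716 0.1734]
-0.08 -0.0002524299724406772 -0.000745443029544132 199
-0.04 -0.00071401540206549 -0.0006271372087012516 227
0.0 -0.0005321150132421666 -0.0004618477709974766 241
0.039999999999999994 -0.00036598182899829886 -0.00029948544177611205 251
0.08 0.0003097091454936909 0.0003489535637013356 292
handle 428 [ 0.4695 -0.0525  0.1178] 0.12160236757815113 78.84142294964249 b -0.09447917817659458 a -0.21691523008719607 -0.15802339291199924
plates a [-0.132  -0.1256 -0.1223] [0.1237 0.1281 0.1337]
```

View pics/wrist1.png

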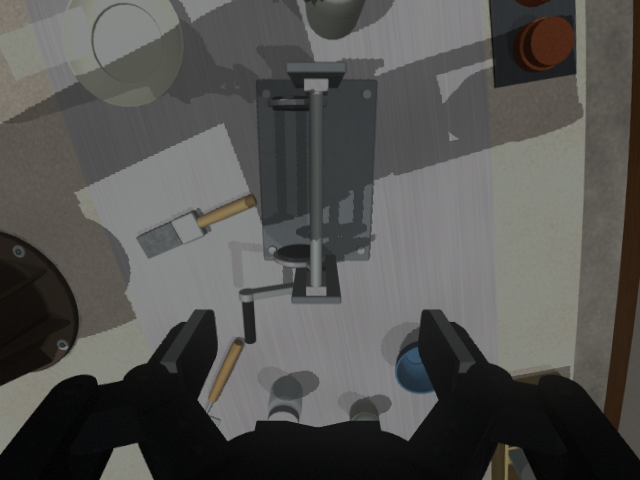

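The wrist view shows the rail vertical at column ~317 (rows 90-290) and the handle at (249,320). The rail's measured line is centred at (0.596,0.114) along 79.1°, and its top at 0.172 is as it should be. Now to the saddle.

Emit:
arm_command --motion '[[[-0.1,0.005,0],0],[[-0.2,0.01,0],-0.015],[[-0.3,0.015,0],-0.03],[[-0.4,0.02,0],-0.045],[[-0.5,0.025,0],-0.06],[[-0.6,0.03,0],-0.075],[[-0.7,0.035,0],-0.09],[[-0.8,0.04,0],-0.105],[[-0.9,0.045,0],-0.1225],[[-0.932,0.051,0],-0.1225],[[-0.932,0.051,0],-0.1225]]'

```text
time_s: 4.65
tcp_pos: [0.5433, -0.2652, 0.4012]
orientation: [-180.0, 0.0, 101.3]
wrist_force: [-0.1, 0.3, -0.2]
grip_width: 0.998
gripper_force: 0.0
```

Emit:
arm_command --motion '[[[-0.1,-0.03,0.05],0],[[-0.2,-0.07,0.1],0],[[-0.3,-0.1,0.15],0],[[-0.4,-0.133,0.2],0],[[-0.5,-0.133,0.2],0],[[-0.6,-0.133,0.2],0],[[-0.6,-0.133,0.2],0],[[-0.6,-0.133,0.2],0]]'

```text
time_s: 5.32
tcp_pos: [0.5396, -0.5103, 0.32]
orientation: [-180.0, -0.0, 101.3]
wrist_force: [0.4, 0.7, 0.1]
grip_width: 1.003
gripper_force: 0.0
```

```bash
python3 - <<'E'
from w import *
c=cam('wrist'); s=read_state(); im,d=read_camera('wrist'); cv2.imwrite('pics/wrist2.png',im[...,::-1])
print(s['tcp_pos'],s['orientation'])
o=outline_of('wrist','tile_saddle')[0]; P=cloud(c,d,o['pixels']); Q=P[(P[:,2]>.107)&(P[:,2]<.125)]
r=cv2.minAreaRect((Q[:,:2]*1000).astype(np.float32)); e=fit(Q)
print(o['p'],len(Q),Q.mean(0),r,np.degrees(np.arctan2(e[1],e[0])))
Q=P[P[:,2]<.03]; r=cv2.minAreaRect((Q[:,:2]*1000).astype(np.float32)); print('feet',len(Q),r)
M=R.from_euler('xyz',s['orientation'],degrees=True).as_matrix()
t=np.array([*(cv2.minAreaRect((P[(P[:,2]>.107)][:,:2]*1000).astype(np.float32))[0]),82])/1000
print('shift/0.4',M.T@(t-s['tcp_pos'])/.4)
E
```

```text
[ 0.5396 -0.5103  0.32  ] [-179.977    -0.0228  101.2978]
0.78 825 [ 0.5215 -0.431   0.1158] ((521.74462890625, -431.28240966796875), (13.369962692260742, 50.284915924072266), 10.8818359375) 100.78680069093093
feet 418 ((522.3213500976562, -431.6573486328125), (65.08240509033203, 65.7864761352539), 9.572856903076172)
shift/0.4 [ 0.2023 -0.0049  0.595 ]
```

The fin measures 13.4 x 50.3 mm at (0.5217,-0.4313), with its top at 0.116 and its feet 65 mm apart, which matches the model. Next I centre over it, descend and grip.

Emit:
arm_command --motion '[[[0.08,-0.005,0],0.003],[[0.15,-0.005,0],0.003],[[0.202,-0.005,0.05],0.003],[[0.202,-0.005,0.12],0.003],[[0.202,-0.005,0.2],0.003],[[0.202,-0.005,0.28],0.003],[[0.202,-0.005,0.36],0.003],[[0.202,-0.005,0.43],0.003],[[0.202,-0.005,0.49],0.003],[[0.202,-0.005,0.54],0.003],[[0.202,-0.005,0.57],0.003],[[0.202,-0.005,0.59],0.003],[[0.202,-0.005,0.595],0.003],[[0.202,-0.005,0.595],0.003]]'

```text
time_s: 6.58
tcp_pos: [0.5213, -0.4295, 0.0839]
orientation: [180.0, 0.0, 100.9]
wrist_force: [-0.4, 0.8, 0.3]
grip_width: 1.001
gripper_force: 0.0
```

Emit:
arm_command --motion '[[[0,0,0],0],[[0,0,0],0],[[0,0,0],0],[[0,0,0],0],[[0,0,0],0],[[0,0,0],0],[[0,0,0],0],[[0,0,0],0],[[0,0,0],0],[[0,0,0],0],[[0,0,0],0],[[0,0,0],0]]' --jaw 1 --squeeze 35

```text
time_s: 7.58
tcp_pos: [0.5209, -0.4301, 0.0834]
orientation: [180.0, 0.0, 100.8]
wrist_force: [-1.0, -0.2, 4.4]
grip_width: 0.161
gripper_force: 39.9
```

Emit:
arm_command --motion '[[[0,0,-0.01],0],[[0,0,-0.03],0],[[0,0,-0.06],0],[[0,0,-0.1],0],[[0,0,-0.15],0],[[0,0,-0.2],0],[[0,0,-0.25],0],[[0,0,-0.3],0],[[0,0,-0.35],0],[[0,0,-0.4],0],[[0,0,-0.45],0],[[0,0,-0.5],0],[[0,0,-0.54],0],[[0,0,-0.57],0],[[0,0,-0.59],0],[[0,0,-0.59],0],[[0,0,-0.59],0]]'

```text
time_s: 9.0
tcp_pos: [0.5207, -0.4299, 0.3192]
orientation: [-180.0, -0.0, 100.8]
wrist_force: [0.5, -0.3, -2.6]
grip_width: 0.152
gripper_force: 39.1
```

```bash
python3 - <<'E'
from w import *
s=read_state(); M=R.from_euler('xyz',s['orientation'],degrees=True).as_matrix(); print(s['tcp_pos'],s['wrist_force'],s['moment'],s['grip_width'])
for t in ([.57,-.12,.32],[.5957,.114,.32]): print(M.T@(np.array(t)-s['tcp_pos'])/.4,(s['orientation'][2]-79.15)/180)
for n in ('scene','wrist'):
    c=cam(n); im,d=read_camera(n)
    if n=='scene': cv2.imwrite('pics/scene3.png',im[...,::-1])
    o=outline_of(n,'tile_saddle')[:1]
    for x in o:
        P=cloud(c,d,x['pixels']); q=(P-s['tcp_pos'])@M; print(n,x['p'],len(P),np.percentile(q,[1,50,99],axis=0))
E
```

```text
[ 0.5207 -0.4299  0.3192] [ 0.4923 -0.2942 -2.5992] [-0.0184  0.0279  0.0011] 0.1516470437746156
[ 0.7378  0.2665 -0.002 ] 0.12041041135243273
[ 1.3003  0.4394 -0.002 ] 0.12041041135243273
scene 0.58 2931 [[-0.032  -0.4438 -0.033 ]
 [-0.0093  0.0173  0.0319]
 [ 0.1974  0.0323  0.3163]]
wrist 0.62 10065 [[-0.0247 -0.0289 -0.0324]
 [ 0.0136  0.001  -0.0106]
 [ 0.0289  0.0303  0.0729]]
```

View pics/scene3.png

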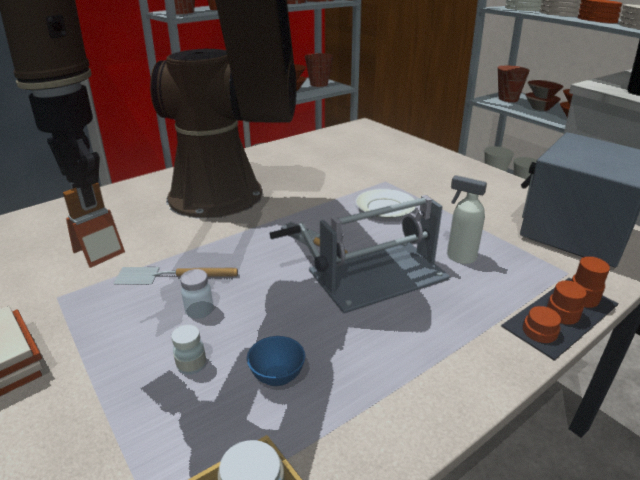

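The saddle hangs upright in the gripper at (95,225) and nothing else has moved. I carry it to the rail.

Emit:
arm_command --motion '[[[0.02,0.005,0],0.003],[[0.05,0.02,0],0.01],[[0.1,0.035,0],0.015],[[0.15,0.055,0],0.025],[[0.2,0.07,0],0.03],[[0.25,0.09,0],0.04],[[0.3,0.11,0],0.05],[[0.35,0.125,0],0.06],[[0.4,0.145,0],0.07],[[0.45,0.16,0],0.08],[[0.5,0.18,0],0.09],[[0.55,0.2,0],0.1],[[0.6,0.215,0],0.11],[[0.65,0.235,0],0.12],[[0.7,0.25,0],0.12],[[0.738,0.2665,0],0.12]]'

```text
time_s: 10.53
tcp_pos: [0.5696, -0.1179, 0.319]
orientation: [-180.0, -0.0, 79.2]
wrist_force: [-0.6, 0.1, -2.0]
grip_width: 0.158
gripper_force: 39.0
```

```bash
python3 - <<'E'
from w import *
s=read_state(); M=R.from_euler('xyz',s['orientation'],degrees=True).as_matrix(); print(s['tcp_pos'],s['orientation'])
print(M.T@(np.array([.5957,.114,.32])-s['tcp_pos'])/.4,(s['orientation'][2]-79.15)/180)
E
```

```text
[ 0.5696 -0.1179  0.319 ] [-179.9538   -0.023    79.2112]
[ 0.5817 -0.0443 -0.0023] 0.0003400652680562012
```

Emit:
arm_command --motion '[[[0.03,-0.002,0],0],[[0.07,-0.005,0],0],[[0.12,-0.01,0],0],[[0.17,-0.014,0],0],[[0.22,-0.018,0],0],[[0.27,-0.021,0],0],[[0.32,-0.025,0],0],[[0.37,-0.029,0],0],[[0.42,-0.033,0],0],[[0.47,-0.036,0],0],[[0.52,-0.04,0],0],[[0.56,-0.043,0],0],[[0.58,-0.044,0],0],[[0.58,-0.044,0],0],[[0.58,-0.044,0],0],[[0.58,-0.044,0],0]]'

```text
time_s: 11.87
tcp_pos: [0.596, 0.1103, 0.3192]
orientation: [-180.0, 0.0, 79.2]
wrist_force: [0.4, 0.4, -1.7]
grip_width: 0.158
gripper_force: 38.9
```

```bash
python3 - <<'E'
from w import *
s=read_state(); M=R.from_euler('xyz',s['orientation'],degrees=True).as_matrix(); print(s['tcp_pos'],s['orientation'])
C=np.array([.596,.114]); e=np.array([np.cos(np.radians(79.15)),np.sin(np.radians(79.15))]); n=np.array([e[1],-e[0]])
for nm in ('wrist','top','scene'):
    c=cam(nm); im,d=read_camera(nm); cv2.imwrite(f'pics/{nm}4.png',im[...,::-1])
    P=cloud(c,d,np.ones_like(d,bool)); q=P[:,:2]-C; a=q@e; b=q@n
    k=(abs(b)<.014)&(abs(a)<.098)&(P[:,2]>.155)&(P[:,2]<.182)
    # fin
    f=(abs(b)<.03)&(abs(a)<.05)&(P[:,2]>.335)&(P[:,2]<.357)
    if k.sum()>9: print(nm,'rail b',np.percentile(b[k],[2,50,98]),k.sum(),'a',a[k].min(),a[k].max())
    o=outline_of(nm,'tile_saddle')
    if o:
        P=cloud(c,d,o[0]['pixels']); q=P[:,:2]-C; a=q@e; b=q@n
        k=abs(P[:,2]-.27)<.03; print(nm,o[0]['p'],'tiles a',np.percentile(a[k],[2,98]),'b',np.percentile(b[k],[2,98]),'minz',np.percentile(P[:,2],1),k.sum())
        k=abs(P[:,2]-.345)<.01; 
        if k.any(): print('  fin b',np.percentile(b[k],[2,98]),'a',np.percentile(a[k],[2,98]))
print(M.T@(np.array([.5957,.114,.32])-s['tcp_pos'])/.4)
E
```

```text
[0.596  0.1103 0.3192] [-179.9885    0.0258   79.2027]
wrist rail b [-0.0067 -0.0003  0.0067] 2567 a -0.02713670039633859 0.09798947945495122
wrist 0.65 tiles a [-0.0242  0.0254] b [-0.0287  0.0317] minz 0.2468849209013404 2761
  fin b [-0.0047  0.0083] a [-0.0277  0.0215]
top rail b [-0.0069 -0.0012  0.0065] 240 a -0.09753161969581356 0.09792455424648121
scene rail b [-0.0032  0.0041  0.0084] 553 a -0.09703205848830468 0.0972784535712109
[ 0.0089 -0.0024 -0.002 ]
```

View pics/wrist4.png

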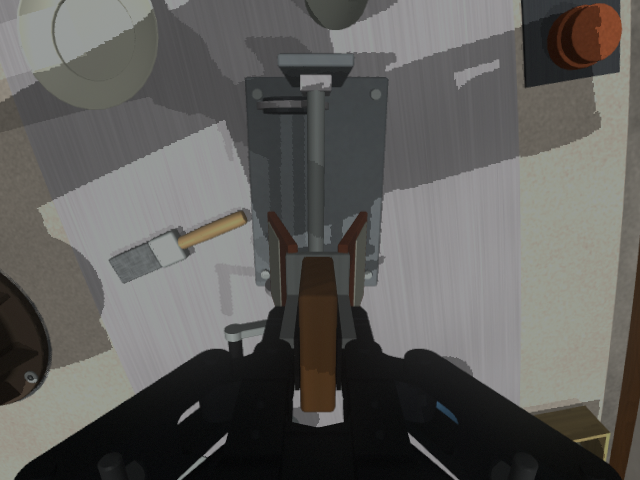

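The view shows the rail at column ~316 running between the tiles (272/365) and the fin at 318. The saddle sits about 1.5 mm to +y_tool, so I correct that and descend.

Emit:
arm_command --motion '[[[0,-0.0035,0.005],0],[[0,-0.0035,0.02],0],[[0,-0.0035,0.045],0],[[0,-0.0035,0.075],0],[[0,-0.0035,0.105],0],[[0,-0.0035,0.135],0],[[0,-0.0035,0.165],0],[[0,-0.0035,0.195],0],[[0,-0.0035,0.225],0],[[0,-0.0035,0.25],0],[[0,-0.0035,0.27],0],[[0,-0.0035,0.285],0],[[0,-0.0035,0.295],0],[[0,-0.0035,0.3],0],[[0,-0.0035,0.3],0]]'

```text
time_s: 13.42
tcp_pos: [0.5948, 0.1114, 0.1991]
orientation: [-180.0, 0.0, 79.2]
wrist_force: [-0.8, -0.1, -2.9]
grip_width: 0.156
gripper_force: 39.0
```

Emit:
arm_command --motion '[[[0,0,0.003],0],[[0,0,0.006],0],[[0,0,0.009],0],[[0,0,0.012],0],[[0,0,0.015],0],[[0,0,0.018],0],[[0,0,0.021],0],[[0,0,0.021],0],[[0,0,0.021],0]]'

```text
time_s: 14.17
tcp_pos: [0.5948, 0.1114, 0.1908]
orientation: [-180.0, 0.0, 79.2]
wrist_force: [0.7, -0.0, -2.7]
grip_width: 0.155
gripper_force: 39.0
```

Free of contact so far, with about 2-3 mm to go. I step down in 0.4 mm increments.

Emit:
arm_command --motion '[[[0,0,0.001],0],[[0,0,0.002],0],[[0,0,0.003],0],[[0,0,0.004],0],[[0,0,0.005],0],[[0,0,0.005],0],[[0,0,0.005],0]]'

```text
time_s: 14.75
tcp_pos: [0.5948, 0.1115, 0.1889]
orientation: [-180.0, 0.0, 79.2]
wrist_force: [0.5, 0.7, -1.7]
grip_width: 0.157
gripper_force: 39.0
```

Emit:
arm_command --motion '[[[0,0,0.001],0],[[0,0,0.002],0],[[0,0,0.003],0],[[0,0,0.003],0],[[0,0,0.003],0]]'

```text
time_s: 15.17
tcp_pos: [0.5949, 0.1114, 0.188]
orientation: [180.0, -0.0, 79.2]
wrist_force: [-1.7, -0.5, 3.8]
grip_width: 0.156
gripper_force: 39.9
```

Contact: the wrist force went from -2 to +4 N. I release.

Emit:
arm_command --motion '[[[0,0,0],0],[[0,0,0],0],[[0,0,0],0],[[0,0,0],0],[[0,0,0],0],[[0,0,0],0],[[0,0,0],0],[[0,0,0],0],[[0,0,0],0],[[0,0,0],0]]' --jaw 0

```text
time_s: 16.0
tcp_pos: [0.5948, 0.1114, 0.1877]
orientation: [-180.0, 0.0, 79.2]
wrist_force: [0.1, 0.2, 0.5]
grip_width: 1.0
gripper_force: 0.0
```

Emit:
arm_command --motion '[[[0,0,-0.01],0],[[0,0,-0.03],0],[[0,0,-0.07],0],[[0,0,-0.13],0],[[0,0,-0.2],0],[[0,0,-0.27],0],[[0,0,-0.33],0],[[0,0,-0.36],0],[[0,0,-0.37],0],[[0,0,-0.37],0]]'

```text
time_s: 16.83
tcp_pos: [0.5952, 0.1115, 0.3371]
orientation: [179.9, -0.0, 79.2]
wrist_force: [0.3, -0.3, -0.4]
grip_width: 1.002
gripper_force: 0.0
```

```bash
python3 - <<'E'
from w import *
s=read_state(); M=R.from_euler('xyz',s['orientation'],degrees=True).as_matrix(); print(s['tcp_pos'],s['orientation'])
C=np.array([.596,.114]); e=np.array([np.cos(np.radians(79.15)),np.sin(np.radians(79.15))]); n=np.array([e[1],-e[0]])
for nm in ('wrist','top','scene'):
    c=cam(nm); im,d=read_camera(nm); cv2.imwrite(f'pics/{nm}5.png',im[...,::-1])
    P=cloud(c,d,np.ones_like(d,bool)); q=P[:,:2]-C; a=q@e; b=q@n
    f=(abs(b)<.02)&(abs(a)<.05)&(P[:,2]>.21)&(P[:,2]<.23)
    if f.any(): print(nm,'fin z',np.median(P[f,2]),'b',np.percentile(b[f],[2,98]),'a',np.percentile(a[f],[2,98]))
    h=(abs(a+.188)<.03)&(abs(b+.093)<.02)&(P[:,2]>.09)&(P[:,2]<.135)
    if h.any(): print(nm,'handle a',np.percentile(a[h],[2,98]),'b',np.percentile(b[h],[2,50,98]),'z',np.percentile(P[h,2],95))
H=np.r_[C-.188*e-.093*n,.30]; print(H,M.T@(H-s['tcp_pos'])/.4)
E
```

```text
[0.5952 0.1115 0.3371] [179.8788  -0.0403  79.2268]
wrist fin z 0.2204473664803811 b [-0.0063  0.0069] a [-0.0277  0.022 ]
wrist handle a [-0.2155 -0.1589] b [-0.1002 -0.0917 -0.0855] z 0.1203600308050637
top fin z 0.22086568215169855 b [-0.0062  0.0071] a [0.0123 0.0198]
top handle a [-0.2167 -0.1594] b [-0.1009 -0.0944 -0.086 ] z 0.12348936112737771
scene fin z 0.2187318798640902 b [-0.0068  0.0088] a [-0.0315  0.0184]
scene handle a [-0.217  -0.1598] b [-0.0966 -0.0884 -0.0843] z 0.12008904773120872
[ 0.4693 -0.0531  0.3   ] [-0.4632 -0.2325  0.092 ]
```

View pics/scene5.png

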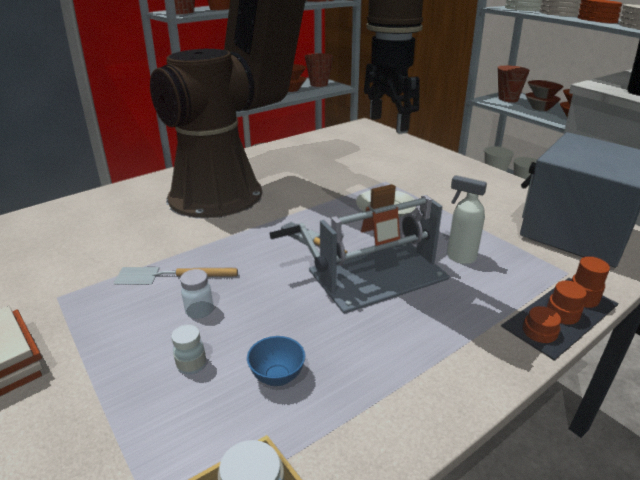

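The saddle hangs astride the rail at (385,215), with its fin top at z 0.220 as expected and centred within 1 mm. The handle is where the model puts it. I go above the handle and down.

Emit:
arm_command --motion '[[[-0.05,-0.025,0],0],[[-0.12,-0.06,0],0],[[-0.2,-0.1,0],0],[[-0.28,-0.14,0],0],[[-0.36,-0.18,0],0],[[-0.42,-0.21,0],0],[[-0.463,-0.2325,0.03],0],[[-0.463,-0.2325,0.1],0],[[-0.463,-0.2325,0.18],0],[[-0.463,-0.2325,0.26],0],[[-0.463,-0.2325,0.34],0],[[-0.463,-0.2325,0.41],0],[[-0.463,-0.2325,0.47],0],[[-0.463,-0.2325,0.52],0],[[-0.463,-0.2325,0.56],0],[[-0.463,-0.2325,0.59],0],[[-0.463,-0.2325,0.605],0],[[-0.463,-0.2325,0.613],0],[[-0.463,-0.2325,0.613],0]]'

```text
time_s: 18.57
tcp_pos: [0.4683, -0.053, 0.0899]
orientation: [-179.9, 0.0, 79.2]
wrist_force: [-0.9, 0.5, 0.2]
grip_width: 1.002
gripper_force: 0.0
```

```bash
python3 - <<'E'
from w import *
s=read_state(); M=R.from_euler('xyz',s['orientation'],degrees=True).as_matrix(); print(s['tcp_pos'],s['wrist_force'])
C=np.array([.596,.114]); e=np.array([np.cos(np.radians(79.15)),np.sin(np.radians(79.15))]); n=np.array([e[1],-e[0]])
H=np.r_[C-.188*e-.093*n,.092]; print(H,M.T@(H-s['tcp_pos'])/.4)
E
```

```text
[ 0.4683 -0.053   0.0899] [-0.9473  0.4533  0.1629]
[ 0.4693 -0.0531  0.092 ] [ 0.0002  0.0025 -0.0053]
```

Emit:
arm_command --motion '[[[0,0.002,-0.005],0],[[0,0.002,-0.005],0],[[0,0.002,-0.005],0],[[0,0.002,-0.005],0],[[0,0.002,-0.005],0],[[0,0.002,-0.005],0],[[0,0.002,-0.005],0],[[0,0.002,-0.005],0],[[0,0.002,-0.005],0],[[0,0.002,-0.005],0],[[0,0.002,-0.005],0]]' --jaw 1 --squeeze 45

```text
time_s: 19.48
tcp_pos: [0.4676, -0.0529, 0.0925]
orientation: [-179.8, 0.0, 79.2]
wrist_force: [-10.0, 0.8, 12.3]
grip_width: 0.171
gripper_force: 44.0
```

```bash
python3 - <<'E'
import numpy as np
th=1.2-np.linspace(0,1.2,25)
x=-.1*np.sin(th);z=.1*np.cos(th)
for i in range(25): print(i,round((x[i]-x[0])/.4,4),round(-(z[i]-z[0])/.4,4))
E
```

```text
0 0.0 -0.0
1 0.0048 -0.0115
2 0.0102 -0.0228
3 0.0162 -0.0338
4 0.0226 -0.0445
5 0.0297 -0.0548
6 0.0372 -0.0648
7 0.0452 -0.0744
8 0.0537 -0.0836
9 0.0626 -0.0923
10 0.072 -0.1006
11 0.0817 -0.1084
12 0.0918 -0.1157
13 0.1023 -0.1225
14 0.1132 -0.1288
15 0.1243 -0.1345
16 0.1357 -0.1397
17 0.1473 -0.1443
18 0.1591 -0.1482
19 0.1712 -0.1516
20 0.1833 -0.1544
21 0.1957 -0.1566
22 0.2081 -0.1582
23 0.2205 -0.1591
24 0.233 -0.1594
```

Emit:
arm_command --motion '[[[0,0.002,-0.006],0],[[0,0.005,-0.0115],0],[[0,0.0075,-0.017],0],[[0,0.01,-0.023],0],[[0,0.016,-0.034],0],[[0,0.0226,-0.0445],0],[[0,0.03,-0.055],0],[[0,0.037,-0.065],0],[[0,0.045,-0.0745],0],[[0,0.0537,-0.0836],0],[[0,0.0537,-0.0836],0]]'

```text
time_s: 20.4
tcp_pos: [0.4854, -0.0563, 0.1253]
orientation: [-179.4, 0.0, 79.2]
wrist_force: [-24.4, 2.7, 11.8]
grip_width: 0.168
gripper_force: 44.6
```

```bash
python3 - <<'E'
from w import *
s=read_state(); print(s['tcp_pos'],s['wrist_force'],s['grip_width'],s['gripper_force'])
C=np.array([.596,.114]); e=np.array([np.cos(np.radians(79.15)),np.sin(np.radians(79.15))]); n=np.array([e[1],-e[0]])
b=(s['tcp_pos'][:2]-C)@n; z=s['tcp_pos'][2]+.019-.075; print('tcp-based angle',1.2+np.arctan2(b,z),'radius',np.hypot(b,z))
for nm in ('top','scene'):
    c=cam(nm); im,d=read_camera(nm)
    P=cloud(c,d,np.ones_like(d,bool)); q=P[:,:2]-C; a=q@e; b=q@n
    k=(a>-.152)&(a<-.136)&(P[:,2]>.085)&(P[:,2]<.19)&(abs(b)<.11)
    Q=np.c_[b[k],P[k,2]-.075]; r=np.hypot(*Q.T); Q=Q[(r>.04)&(r<.11)]; 
    print(nm,len(Q),1.2+np.median(np.arctan2(Q[:,0],Q[:,1])))
    k=(abs(b)<.01)&(abs(a)>.045)&(abs(a)<.095)&(P[:,2]>.15)&(P[:,2]<.21); print('rail z',np.percentile(P[k,2],90))
    f=(abs(b)<.02)&(abs(a)<.05)&(P[:,2]>.21)&(P[:,2]<.25)
    print('fin z',np.median(P[f,2]),'b',np.percentile(b[f],[2,98]))
E
```

```text
[ 0.4854 -0.0563  0.1253] [-24.4377   2.7377  11.792 ] 0.1681893692264095 44.56762433052063
tcp-based angle 0.36466021041080376 radius 0.10323990006782047
top 0 nan
rail z 0.18433283623659147
fin z 0.22963079167911493 b [-0.0068  0.0073]
scene 212 0.4500218604160877
rail z 0.1820652145659286
fin z 0.22330523091430649 b [-0.0051  0.0087]
  return _methods._mean(a, axis=axis, dtype=dtype,
  ret = ret.dtype.type(ret / rcount)
```

The lift works: the rail rose ~10 mm with the saddle riding on it. The wrist force is mostly radial and outward, so my path radius is a bit small. I ease outward 3 mm and check.

Emit:
arm_command --motion '[[[0,-0.002,-0.002],0],[[0,-0.004,-0.0035],0],[[0,-0.0055,-0.005],0],[[0,-0.0055,-0.005],0]]'

```text
time_s: 20.83
tcp_pos: [0.4869, -0.0566, 0.1275]
orientation: [-179.8, 0.0, 79.2]
wrist_force: [-6.9, 0.7, -4.7]
grip_width: 0.169
gripper_force: 44.5
```

Emit:
arm_command --motion '[[[0,0.0045,-0.0045],0],[[0,0.0092,-0.009],0],[[0,0.0188,-0.0175],0],[[0,0.0289,-0.0256],0],[[0,0.0393,-0.0331],0],[[0,0.0501,-0.0401],0],[[0,0.0613,-0.0466],0],[[0,0.0727,-0.0525],0],[[0,0.0845,-0.0578],0],[[0,0.0845,-0.0578],0]]'

```text
time_s: 21.67
tcp_pos: [0.5202, -0.063, 0.1517]
orientation: [-179.8, 0.0, 79.2]
wrist_force: [-17.7, 2.1, 22.8]
grip_width: 0.166
gripper_force: 47.1
```

Emit:
arm_command --motion '[[[0,-0.001,-0.002],0],[[0,-0.002,-0.004],0],[[0,-0.003,-0.006],0],[[0,-0.003,-0.006],0]]'

```text
time_s: 22.0
tcp_pos: [0.5202, -0.0629, 0.1523]
orientation: [-179.9, 0.0, 79.2]
wrist_force: [2.9, -1.9, -26.6]
grip_width: 0.165
gripper_force: 45.7
```

```bash
python3 - <<'E'
from w import *
s=read_state(); print(s['tcp_pos'],s['wrist_force'],s['grip_width'],s['gripper_force'])
C=np.array([.596,.114]); e=np.array([np.cos(np.radians(79.15)),np.sin(np.radians(79.15))]); n=np.array([e[1],-e[0]])
b=(s['tcp_pos'][:2]-C)@n; z=s['tcp_pos'][2]+.019-.075; print('b,z',b,z,'tcp-based angle',1.2+np.arctan2(b,z),'radius',np.hypot(b,z))
for nm in ('scene','top','wrist'):
    c=cam(nm); im,d=read_camera(nm); cv2.imwrite(f'pics/{nm}6.png',im[...,::-1])
    P=cloud(c,d,np.ones_like(d,bool)); q=P[:,:2]-C; a=q@e; b=q@n
    k=(a>-.152)&(a<-.136)&(P[:,2]>.085)&(P[:,2]<.19)&(abs(b)<.11)
    Q=np.c_[b[k],P[k,2]-.075]; r=np.hypot(*Q.T); Q=Q[(r>.04)&(r<.11)]; 
    if len(Q)>5: 
        print(nm,len(Q),1.2+np.median(np.arctan2(Q[:,0],Q[:,1])))
    k=(abs(b)<.01)&(abs(a)>.045)&(abs(a)<.095)&(P[:,2]>.15)&(P[:,2]<.21); print('rail z',np.percentile(P[k,2],90) if k.any() else 0)
    k=(abs(b)<.02)&(abs(a)<.05)&(P[:,2]>.21)&(P[:,2]<.25)
    if k.any(): print('fin z',np.median(P[k,2]),'b',np.percentile(b[k],[2,98]))
E
```

```text
[ 0.5202 -0.0629  0.1523] [  2.9143  -1.8501 -26.643 ] 0.16513541726606268 45.72842180728912
b,z -0.04118057377729957 0.09631659233468161 tcp-based angle 0.7959678234058085 radius 0.10475077859182175
scene 237 0.8867640483709567
rail z 0.19125480392139377
fin z 0.2278651876823763 b [-0.0057  0.0087]
rail z 0.19325393980348285
fin z 0.23834820029356818 b [-0.0067  0.0072]
wrist 2763 0.8648673647220297
rail z 0.1911942600270823
```

View pics/scene6.png

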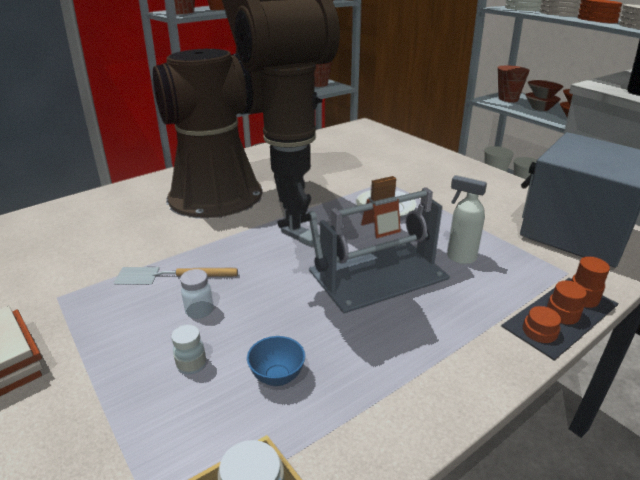

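The saddle still rides on the rail at (385,205) and the lever is at ~0.85 rad. The z axis is stiff and now slightly too high (-26 N), so I lower it 1.2 mm and continue.

Emit:
arm_command --motion '[[[0,0,0.0015],0],[[0,0,0.003],0],[[0,0.006,0.001],0],[[0,0.0118,-0.001],0],[[0,0.018,-0.003],0],[[0,0.0238,-0.0045],0],[[0,0.03,-0.006],0],[[0,0.036,-0.0073],0],[[0,0.042,-0.0083],0],[[0,0.0483,-0.0093],0],[[0,0.0483,-0.0093],0],[[0,0.0483,-0.0093],0]]'

```text
time_s: 23.15
tcp_pos: [0.539, -0.0666, 0.1579]
orientation: [-180.0, 0.0, 79.2]
wrist_force: [-10.2, 0.2, 9.3]
grip_width: 0.159
gripper_force: 49.5
```

Emit:
arm_command --motion '[[[0,0.006,-0.0015],0],[[0,0.0125,-0.0025],0],[[0,0.019,-0.003],0],[[0,0.025,-0.0035],0],[[0,0.03,-0.004],0],[[0,0.03,-0.004],0],[[0,0.03,-0.004],0]]'

```text
time_s: 23.73
tcp_pos: [0.551, -0.0688, 0.1597]
orientation: [-180.0, 0.0, 79.2]
wrist_force: [-10.1, 0.7, 11.7]
grip_width: 0.17
gripper_force: 49.7
```

```bash
cat > m.py <<'E'
from w import *
s=read_state(); print(s['tcp_pos'],s['wrist_force'],s['grip_width'],s['gripper_force'])
C=np.array([.596,.114]); e=np.array([np.cos(np.radians(79.15)),np.sin(np.radians(79.15))]); n=np.array([e[1],-e[0]])
b=(s['tcp_pos'][:2]-C)@n; z=s['tcp_pos'][2]+.019-.075; print('b,z',b,z,'tcp-based angle',1.2+np.arctan2(b,z),'radius',np.hypot(b,z))
for nm in ('scene','wrist','top'):
    c=cam(nm); im,d=read_camera(nm); cv2.imwrite(f'pics/{nm}7.png',im[...,::-1])
    P=cloud(c,d,np.ones_like(d,bool)); q=P[:,:2]-C; a=q@e; b=q@n
    k=(a>-.156)&(a<-.136)&(P[:,2]>.085)&(P[:,2]<.2)&(abs(b)<.11)
    for r0 in (.04,.055,.07,.085):
        Q=np.c_[b[k],P[k,2]-.075]; r=np.hypot(*Q.T); Q=Q[(r>r0)&(r<r0+.015)]
        if len(Q)>5: an=1.2+np.arctan2(Q[:,0],Q[:,1]); print(nm,r0,len(Q),'ang',np.percentile(an,[5,50,95]),'b',np.percentile(Q[:,0],[5,50,95]))
    k=(abs(b)<.01)&(abs(a)>.045)&(abs(a)<.095)&(P[:,2]>.15)&(P[:,2]<.21); print('rail z',np.percentile(P[k,2],90) if k.any() else 0)
    k=(abs(b)<.02)&(abs(a)<.05)&(P[:,2]>.21)&(P[:,2]<.25)
    if k.any(): print('fin z',np.median(P[k,2]),'b',np.percentile(b[k],[2,98]))
E
python3 m.py
```

```text
[ 0.551  -0.0688  0.1597] [-10.1009   0.6655  11.675 ] 0.16953788920863955 49.70539391040802
b,z -0.009787787207036248 0.10373884731999293 tcp-based angle 1.1059282219537074 radius 0.10419956440259732
scene 0.04 51 ang [0.9418 1.253  1.3155] b [-0.0116  0.0026  0.0054]
scene 0.055 49 ang [1.0394 1.2369 1.2906] b [-0.0101  0.0024  0.0052]
scene 0.07 46 ang [1.065  1.2149 1.2547] b [-0.0104  0.0011  0.004 ]
scene 0.085 44 ang [1.0814 1.2011 1.2306] b [-0.0106  0.0001  0.0027]
rail z 0.19397728697312447
fin z 0.22916575599928174 b [-0.0057  0.0085]
wrist 0.04 133 ang [0.9652 1.1398 1.304 ] b [-0.0115 -0.003   0.0046]
wrist 0.055 226 ang [0.9962 1.1255 1.2464] b [-0.0126 -0.0047  0.003 ]
wrist 0.07 303 ang [1.0205 1.1228 1.2243] b [-0.0139 -0.0059  0.0018]
wrist 0.085 413 ang [1.0289 1.1168 1.204 ] b [-0.0161 -0.0077  0.0004]
rail z 0.1940052364013037
rail z 0.1962203503609315
fin z 0.24103289066485156 b [-0.0068  0.0072]
```

View pics/wrist7.png

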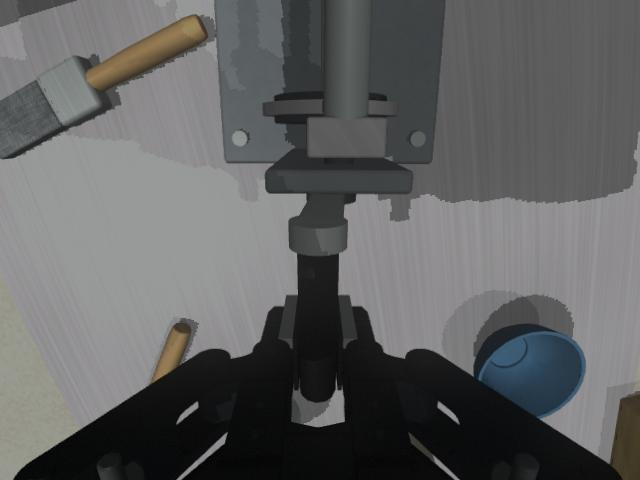

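The wrist view shows the handle centred between the pads (~318,330) and the arm nearly upright at ~1.11 rad. About 9 mm remains.

Emit:
arm_command --motion '[[[0,0.005,-0.0005],0],[[0,0.01,-0.001],0],[[0,0.015,-0.0015],0],[[0,0.02,-0.002],0],[[0,0.0235,-0.002],0],[[0,0.0235,-0.002],0],[[0,0.0235,-0.002],0],[[0,0.0235,-0.002],0],[[0,0.0235,-0.002],0]]'

```text
time_s: 24.63
tcp_pos: [0.5598, -0.0704, 0.16]
orientation: [-179.9, 0.0, 79.2]
wrist_force: [-9.9, 0.6, 5.3]
grip_width: 0.167
gripper_force: 49.1
```

```bash
python3 m.py
```

```text
[ 0.5598 -0.0704  0.16  ] [-9.8534  0.5581  5.3106] 0.16677410470970516 49.1446852684021
b,z -0.000875965163141014 0.10402952892752824 tcp-based angle 1.1915798478528175 radius 0.10403321682929194
scene 0.04 49 ang [1.0533 1.3479 1.417 ] b [-0.0067  0.0073  0.0099]
scene 0.055 53 ang [1.1161 1.3146 1.3633] b [-0.0053  0.0069  0.01  ]
scene 0.07 47 ang [1.137  1.2911 1.3328] b [-0.005   0.007   0.0101]
scene 0.085 48 ang [1.1909 1.2863 1.3135] b [-0.0008  0.008   0.0101]
rail z 0.19396992862397422
fin z 0.22922572010323147 b [-0.0051  0.0084]
wrist 0.04 131 ang [1.0437 1.1974 1.3589] b [-0.0078 -0.0001  0.008 ]
wrist 0.055 218 ang [1.0778 1.2057 1.3237] b [-0.0077  0.0004  0.0077]
wrist 0.07 293 ang [1.1015 1.1995 1.3   ] b [-0.0076 -0.      0.0079]
wrist 0.085 408 ang [1.1164 1.2042 1.2905] b [-0.0077  0.0004  0.0084]
rail z 0.19413518351977224
rail z 0.19596386720967274
fin z 0.24069296005524898 b [-0.0068  0.0074]
```

The lever stands at 1.20 rad by the wrist camera, the rail is up 21 mm and the saddle is centred. I let it settle, then hand in.

Emit:
arm_command --motion '[[[0,0,0],0],[[0,0,0],0],[[0,0,0],0],[[0,0,0],0],[[0,0,0],0],[[0,0,0],0],[[0,0,0],0],[[0,0,0],0]]'

```text
time_s: 25.45
tcp_pos: [0.5598, -0.0704, 0.16]
orientation: [-179.9, 0.0, 79.2]
wrist_force: [-9.5, 1.0, 3.9]
grip_width: 0.163
gripper_force: 49.1
```

```bash
python3 -c "
from cell import *
s=read_state(); print(s['tcp_pos'],s['wrist_force'],s['gripper_force'])
print(close_job())"
```

```text
[ 0.55975172 -0.0704048   0.16002223] [-9.46269406  0.97595483  3.87716469] 49.14317429065704
the job is handed in; nothing more can be done
None
```

The job was handed in at about 25.5 s: the saddle hangs centred on the raised rail and the fingers hold the lever at about 1.20 rad (straight up, by the wrist camera); the hand-in returned no verdict.

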